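# Hang the lift-off guard door on the sample cabinet

## Robot

A 7-joint arm with a two-finger parallel gripper is mounted at the origin on a cart in front of the work surface, level with it; the furniture and walls round the work are solid. World frame = base frame: x ahead of the robot, y to its left, z up, the work surface at z = 0. Lengths are in m, angles in rad, forces in N, time in s.
With the tool pointing down it reaches from about 0.425 to 1.025 m from the base axis. Payload 9.4 kg.
Tool frame: the origin (TCP) lies on the mounting face of the last link; the fingertips stand 186 mm ahead of it and the grasp point (between the pads) lies 167 mm ahead of it; z points along the fingers, y is the line along which they close (so a half turn about z gives the same grasp; the last joint's range is limited). The gripper opens to 93 mm and grips with 3 to 60 N. Pads are 15 mm wide; open, the fingers measure 128 mm over their backs; the gripper's body (75 mm by 188 mm) begins 65 mm behind the grasp point.
Start: joints at [1.114, 0.599, -0.003, 1.599, 0.002, 0.943, -0.08], TCP at [0.269, -0.673, 0.405] pointing down, gripper open.
Joint ranges: [-2.57, 2.57], [-0.35, 1.97], [-1.29, 1.29], [0.11, 2.56], [-1.05, 4.19], [0.11, 1.86], [-2.63, 2.63]. Speed limits (rad/s): [2.22, 2.22, 3.01, 3.01, 3.14, 3.14, 3.14].

## Interface

Orientations are given as a unit quaternion [w, x, y, z].
In Python, from plant import arm, effector, inverse_kinematics, eyes, monitor gives the robot as it stands. Calls block until the motion is done:
- arm.move_ptp(position, orientation): joint-space move of the TCP to a pose.
- arm.move_l(position, rot=None, max_speed=0.15, f_stop=None): straight line of the TCP; rot=None keeps the orientation; max_speed is the mean speed in m/s. With f_stop (N) it stops when the force on the tool has changed by that much, and returns True; else False.
- arm.set_joints(angles): joint-space move.
- effector.move_gripper(opening): finger opening in m; the grip force is fixed at half the most; returns when the fingers have stopped.
- arm.hold(seconds).
- inverse_kinematics(position, orientation): joint angles nearest the present ones, or None.
- eyes.read_camera(name): name is "scene" or "top" or "wrist"; returns a dict with "color" (384x512x3 uint8, red, green, blue), "fx", "fy", "cx", "cy" (pixels), "T" (4x4, takes a point from camera to world coordinates). Camera axes: x right, y down, z forward; pixel columns grow to the right and rows downward; lengths in m; the calibration is good to about 2 mm. The wrist camera is an equidistant fisheye: a pixel r from the principal point sees the ray r / f radians off the axis. A picture is of the moment at which its call begins. There is no depth.
A pose or a line that the arm cannot do raises arm.Unreachable and nothing moves.
- arm.job_done(): hands the job in; it is judged then, once.
Readings, each from a call of its own:
- monitor.current_t(): time.
- monitor.current_joints(): joint angles.
- monitor.current_qd(): joint speeds.
- monitor.current_tau(): joint torques, N m.
- monitor.current_tool_pos(): TCP position.
- monitor.current_tool_rot(): TCP orientation.
- monitor.current_force(): force on the tool from outside, world axes, zero at the start.
- monitor.current_ft_torque(): the same for the moment, N m.
- monitor.current_opening(): finger opening in m.
- monitor.current_grip_force(): force on a finger pad.
Only numpy, scipy, OpenCV 4.12 (cv2) and the standard library are available. Lean on these libraries where they do the work, as an engineer would, in place of code of your own. Each camera call takes 0.05 s, during which the arm holds its last target. There are 200 camera calls.

## Task

Lift the blue-framed guard door out of its stand, hold it well open in front of the small white sample cabinet and lower both of its hinge knuckles together onto the two hinge pins until they are fully down; then swing the door shut against its stop and let go. The hinge bracket was clamped by eye and may sit anywhere along its slots, so feel for the pins and never press the door on the cabinet with more than about 25 N. Leave the beaker, the brass weight and the loose tin where they are.

Things in the scene. Friction and masses are not known exactly. Their poses are not given: they have to be found in the camera images.
- cabinet: White sample cabinet, fixed, sizes in mm: 120 deep (x) x 160 wide (y) x 140 high, front open, a tin fixed inside. Origin: centre of its underside on the bench. +x points into it (the open front is 60 before the origin, facing the robot), +y to its left seen from the robot, z up. A rubber door stop stands at the left of the front. Only the keeper rises above 141.
- keeper (a point): Underside of a small steel keeper plate, 24 wide (y) and 4 thick, at (-82, 46, 145.5) in the cabinet's frame, axes as the cabinet's. It overhangs the shut door's free top corner, 5 above it, so the door cannot be lowered on in the shut position, only when open.
- hinge_mark (a point): Reference point at the inner end of the hinge bracket's slots, level with the lower lug's top: (-82, -50, 28) in the cabinet's frame, axes as the cabinet's. The bracket carries both pins; its pin axis is clamped anywhere from 3 to 17 mm to the right of here (cabinet -y), exact in x and z, rigid; this offset is not measured. Brass pin: diameter 12, 16 long, upright, tip edge broken 0.5. Lug: 20 round, 8 thick.
- upper_mark (a point): The like reference point for the upper pin, 82 straight above hinge_mark: same pin, lug and bracket, hence the same offset to the right. The lugs are held from behind (cabinet +x) by a steel strip whose front is 17 behind the pin axis.
- door: Loose guard door, 0.2 to 0.42 kg: blue frame, clear window, 8 thick, 122 high. Origin: on its hinge axis, level with the panel's lower edge. x runs from the axis along the panel (panel x 14 to 128), y across its thickness, z up. Shut on the cabinet: door x along cabinet +y. It opens towards the robot: 90 degrees open is door x along cabinet -x. It turns easily on the pins, stays where left, sags under 3 degrees.
- tab (a point): Grip point in the orange lifting tab on the door's top edge, at (45, 0, 147) in the door's frame, axes as the door's. The tab is 40 long (door x), 12 thick (door y), and stands from z 122 to 167.
- knuckle (a point): Centre of the lower mouth of the lower knuckle, on the hinge axis at door (0, 0, 10), axes as the door's. Knuckle: steel tube 18 long, 24 outside, bore 14.2, open at both ends. Fully down, it is level with hinge_mark and on the pin's axis within 1.1 of play. The upper lug overhangs the lower knuckle's way, so bring the door in from the front, raised 20 to 50 above its seated height.
- upper_knuckle (a point): Centre of the lower mouth of the upper knuckle, 82 above the lower one (door (0, 0, 92)), same tube; fully down it is level with upper_mark. Both knuckles meet their pins at the same height.
- stand: Grey fixed stand in which the door starts upright: base 150 x 80 x 10, two rails 90 long up to 46 above the bench with a slot 11 wide along its x. Origin: centre of its underside. The door's hinge edge is at the stand's +x end, away from the robot. The door stands on the base (its lower edge 10 above the bench); lift it straight up by 45 or more to clear.
- beaker_mid (a point): Bystander: white beaker, 93 across, 115 high; half-way up.
- weight_mid (a point): Bystander: brass weight with a knob, 36 across, 40 high; half-way up.
- tin_mid (a point): Bystander: loose aluminium tin with lid, 64 across, 34 high; half-way up.

How it is judged:
By the outcome, as a careful person would: the job done as asked, in the order asked, and still so for the second after the job is handed in, with the robot touching nothing.
It also fails if it takes over 61 s, if anything falls off the work surface, if the arm or the gripper's body presses on something with over 40 N, if the wrist force passes 120 N, or if a joint passes its speed limit or range.

## Working session

There is one attempt and no reset: what is moved stays moved. The work goes in short steps, each a Python script; the robot and the scene stay as the last script left them, time stands still between calls to the robot, and variables do not carry over. Pictures are saved under pics/ and viewed, at most 10 in all, crops included, and the job is handed in when it is done.

```bash
ls; mkdir -p pics; python3 - <<'E'
from plant import arm, effector, inverse_kinematics, eyes, monitor
import cv2, numpy as np
np.set_printoptions(precision=4,suppress=True)
for n in("scene","top"):
    d=eyes.read_camera(n); cv2.imwrite(f"pics/{n}0.png",d["color"][:,:,::-1]); np.savez(f"pics/{n}0.npz",**d)
    print(n,d["fx"],d["fy"],d["cx"],d["cy"]); print(d["T"])
print(monitor.current_t(),monitor.current_tool_rot(),monitor.current_force())
E
```

```text
pics
scene 489.70617778438043 489.70617778438043 255.48364172485608 192.96586645862604
[[-0.8798 -0.3608  0.3094  0.2362]
 [-0.475   0.6911 -0.5447  0.6254]
 [-0.0173 -0.6262 -0.7795  1.008 ]
 [ 0.      0.      0.      1.    ]]
top 477.3901802159639 477.3901802159639 257.5851654608375 192.36088020192423
[[ 0.0296 -0.9798  0.198   0.3506]
 [-0.9995 -0.0317 -0.0076 -0.0146]
 [ 0.0137 -0.1976 -0.9802  1.3238]
 [ 0.      0.      0.      1.    ]]
0.1 [-0.0006  0.982   0.1888 -0.0002] [-0.142   0.2617 -0.1408]
```

View pics/scene0.png

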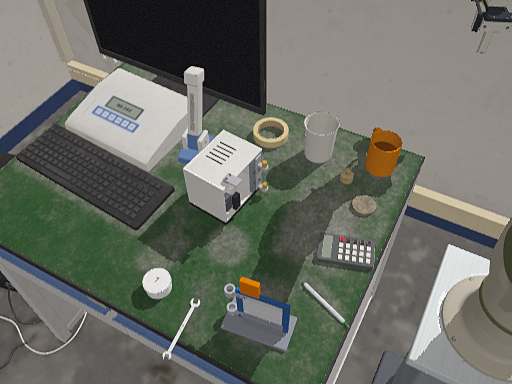

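View pics/top0.png

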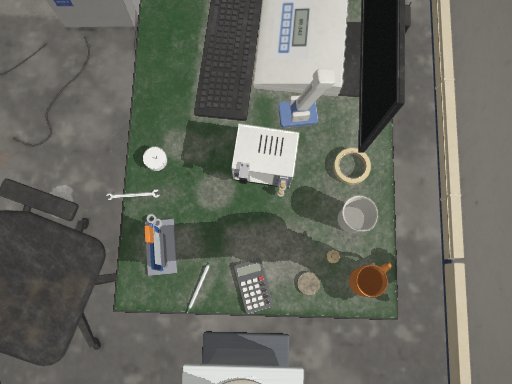

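The views show the cabinet at top (265,155) and scene (225,175), with its hinge lugs at top (282,188). The stand and door are at top (158,245) and scene (258,315). I'll zoom in for keypoints.

```bash
cat > crop.py <<'E'
import cv2, numpy as np
def crop(f,u,v,n=80,s=5):
    im=cv2.imread(f)[v:v+n,u:u+n]
    im=cv2.resize(im,None,fx=s,fy=s,interpolation=cv2.INTER_CUBIC)
    for k in range(0,n,10):
        for a,b,t in(((k*s,0),(k*s,6),u+k),((0,k*s),(6,k*s),v+k)):
            cv2.line(im,a,b,(0,255,255),1)
            cv2.putText(im,str(t),(a[0]+2,a[1]+12),0,.35,(0,255,255),1)
    return im
E
python3 - <<'E'
from crop import *
cv2.imwrite("pics/cab.png",np.hstack([crop("pics/top0.png",225,120),crop("pics/scene0.png",182,130,100,4)]))
cv2.imwrite("pics/door.png",np.hstack([crop("pics/top0.png",120,205),crop("pics/scene0.png",215,270,80,5)]))
E
```

```text
(no output)
```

View pics/cab.png

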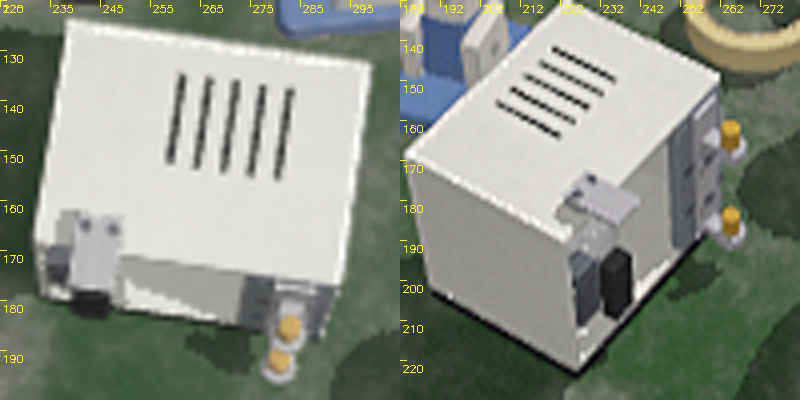

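View pics/door.png

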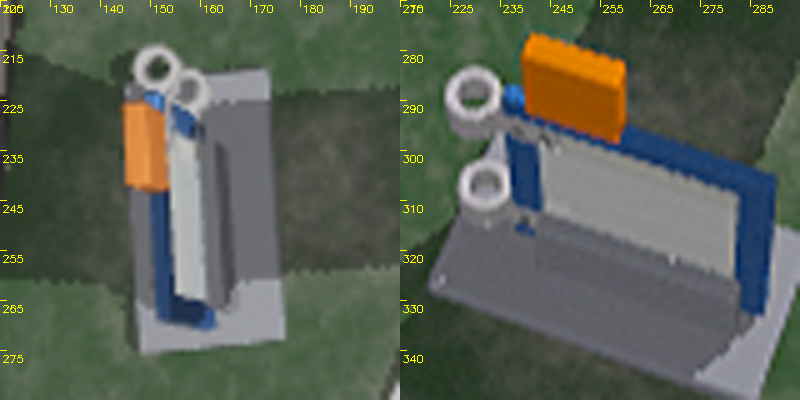

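Both crops are clear. In the top view the pin tips are at (283.2,184.4) and (281,191.2), and the knuckle tops at (151.6,218.6) and (157.6,223.2). I'll fit the poses from these.

```bash
cat > fit.py <<'E'
import numpy as np
from scipy.optimize import least_squares
np.set_printoptions(precision=4,suppress=True)
C={n:dict(np.load(f"pics/{n}0.npz")) for n in("top","scene")}
def proj(c,P):
    c=C[c];T=c["T"];p=(np.asarray(P)-T[:3,3])@T[:3,:3]
    return np.array([c["fx"]*p[0]/p[2]+c["cx"],c["fy"]*p[1]/p[2]+c["cy"]])
def pose(q,P):
    c,s=np.cos(q[2]),np.sin(q[2]);return np.array([q[0]+c*P[0]-s*P[1],q[1]+s*P[0]+c*P[1],P[2]])
def run(obs,x0):
    f=lambda q:np.concatenate([proj(c,pose(q,P(q)))-uv for c,P,uv in obs])
    r=least_squares(f,x0,loss="soft_l1",f_scale=1.);print(r.x,"deg",np.degrees(r.x[2]));print(f(r.x).reshape(-1,2).round(1).tolist());return r.x
K=lambda *p:(lambda q:np.array(p)/1000.)
pin=lambda z:(lambda q:np.array([-.082,-.050-q[3],z]))
if __name__=="__main__":
    t,s="top","scene"
    run([(t,K(60,80,140),(238.2,124)),(t,K(60,-80,140),(299.2,132.8)),(t,K(-60,-80,140),(293.2,176.8)),(t,K(-60,80,140),(232.2,168)),
     (t,pin(.126),(283.2,184.4)),(t,pin(.044),(281,191.2)),
     (s,K(60,80,140),(183,168.8)),(s,K(-60,80,140),(224.5,190.5)),(s,K(-60,-80,140),(262,148.3)),(s,K(-60,80,0),(227,223.5)),(s,K(60,80,0),(189.5,203)),
     (s,pin(.126),(264.75,161.25)),(s,pin(.044),(264.75,182.75))],[.7,0,0,.01])
    run([(t,K(0,0,120),(151.6,218.6)),(t,K(0,0,38),(157.6,223.2)),(s,K(0,0,120),(229.8,288.4)),(s,K(0,0,38),(232,307)),
     (s,K(128,0,132),(286.2,307)),(s,K(45,0,177),(250.2,281.4))],[.55,.2,3.1])
    run([(t,K(75,-40,10),(174,219)),(t,K(-75,40,10),(148.2,275.6)),(t,K(-75,-40,10),(177,272.6)),(s,K(75,40,10),(221,327.6)),(s,K(-75,40,10),(286.4,349.6))],[.55,.2,0])
E
python3 fit.py
```

```text
[ 0.7016 -0.0413 -0.1072  0.0067] deg -6.140500693614659
[[0.1, -0.1], [0.0, -0.6], [0.4, -0.1], [-0.7, 0.2], [-0.1, 0.6], [0.1, 0.2], [-0.0, -0.7], [-1.2, -0.7], [0.4, -0.5], [0.1, 1.5], [0.6, 0.9], [-0.2, -0.1], [-0.1, -0.0]]
[0.5178 0.2446 3.2455] deg 185.95316742479966
[[-0.7, -0.3], [-0.5, -0.5], [0.1, -0.5], [0.1, -0.9], [3.8, 0.2], [-0.5, 0.2]]
[0.4555 0.2359 0.1374] deg 7.873346626613117
[[-0.7, -0.7], [-0.5, 0.4], [0.3, 0.2], [-0.4, -1.3], [0.6, 0.2]]
```

```bash
cat > h.py <<'E'
from plant import arm, effector, inverse_kinematics, eyes, monitor
import numpy as np, json
np.set_printoptions(precision=4,suppress=True)
CAB=np.array([.7016,-.0413,-.1072])
def quat(psi): return np.array([0,np.cos(psi/2),np.sin(psi/2),0])
def rot(a): c,s=np.cos(a),np.sin(a); return np.array([[c,-s],[s,c]])
def cab(x,y): return CAB[:2]+rot(CAB[2])@np.array([x,y])
def tcp(axis,th,dz,off=(.045,0.)):
    """TCP pose for hinge axis at axis (world xy), door x at heading th, door lower edge at height dz; tool psi=th+FLIP"""
    g=np.asarray(axis)+rot(th)@np.array(off)
    return np.array([*g,dz+.147+.167])
E
python3 - <<'E'
from h import *
d=np.radians
st=(.5178,.2446)
for F in (0,np.pi):
    for n,ax,th,z in(("stand",st,d(187.9),.01),("lift",st,d(187.9),.09),("open",cab(-.082,-.057),np.pi+CAB[2],.018),("half",cab(-.082,-.057),np.pi*.75+CAB[2],.018),("shut",cab(-.082,-.057),np.pi/2+CAB[2],.018),("shutup",cab(-.082,-.057),np.pi/2+CAB[2],.1)):
        print(F,n,tcp(ax,th,z),inverse_kinematics(tcp(ax,th,z),quat(th+F)))
E
```

```text
0 stand [0.4732 0.2384 0.324 ] [ 0.0084  0.6136 -0.8519  2.0849  0.6897  0.7492  0.4224]
0 lift [0.4732 0.2384 0.404 ] [ 0.2312  0.647  -1.2316  2.0001  0.7247  1.0304  0.358 ]
0 open [ 0.5692 -0.0844  0.332 ] [ 0.5167  0.6    -0.6914  1.9843  0.5547  0.7526  0.9561]
0 half [ 0.5857 -0.0542  0.332 ] [ 0.3588  0.5768 -0.5333  1.962   0.4354  0.7171  0.2402]
0 shut [ 0.6188 -0.0445  0.332 ] [ 0.2106  0.5798 -0.3431  1.897   0.2858  0.7124 -0.4059]
0 shutup [ 0.6188 -0.0445  0.414 ] [ 0.258   0.4905 -0.4063  1.8213  0.2442  0.879  -0.3695]
3.141592653589793 stand [0.4732 0.2384 0.324 ] [-0.5098  0.483  -0.0893  2.1166  0.08    0.545  -2.0903]
3.141592653589793 lift [0.4732 0.2384 0.404 ] [-0.2974  0.3894 -0.3718  2.0288  0.202   0.7578 -2.2242]
3.141592653589793 open [ 0.5692 -0.0844  0.332 ] [-0.002   0.5152  0.0726  2.0176 -0.0624  0.6109 -1.5656]
3.141592653589793 half [ 0.5857 -0.0542  0.332 ] [-0.2114  0.5443  0.3041  1.9991 -0.2643  0.6355 -2.1981]
3.141592653589793 shut [ 0.6188 -0.0445  0.332 ] [-0.6492  0.8449  1.1105  1.9514 -0.9366  0.9824 -2.3223]
3.141592653589793 shutup [ 0.6188 -0.0445  0.414 ] [-0.6724  0.7103  1.1162  1.8787 -0.7446  1.0441 -2.4892]
```

```bash
python3 - <<'E'
from h import *
th=np.radians(187.9); st=(.5178,.2446)
p=tcp(st,th,.01)
t=monitor.current_t
arm.move_ptp(p+[0,0,.09],quat(th)); print(t())
arm.move_l(p,max_speed=.12,f_stop=8); print(t(),monitor.current_tool_pos()-p,monitor.current_force())
effector.move_gripper(.0); print(t(),monitor.current_opening(),monitor.current_grip_force(),monitor.current_force())
f0=monitor.current_force()
print(arm.move_l(p+[0,0,.06],max_speed=.08,f_stop=15))
print(t(),monitor.current_tool_pos()-p,monitor.current_force()-f0,monitor.current_ft_torque())
d=eyes.read_camera("wrist"); import cv2; cv2.imwrite("pics/w1.png",d["color"][:,:,::-1]); np.savez("pics/w1.npz",**d)
E
```

```text
3.3667
4.2667 [0.     0.0003 0.0005] [ 0.2052 -0.7611  0.461 ]
5.4917 0.011693075486738903 29.98684912919998 [-0.0945 -0.4564 -0.1234]
False
6.3917 [-0.     -0.0003  0.0597] [-0.5686  1.3021 -4.235 ] [ 0.0727 -0.2068  0.0147]
```

View pics/w1.png

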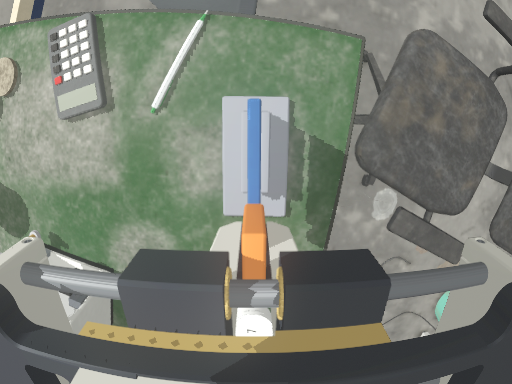

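The wrist view shows the door hanging from the tab between the pads at (255,240), in line with the tool, and the stand empty below it at (255,155). Next I'll carry it to the front of the pins.

```bash
python3 - <<'E'
from h import *
from crop import *
th=np.pi+CAB[2]
t=monitor.current_t
p=monitor.current_tool_pos()
arm.move_l(p+[0,0,.03],max_speed=.12)
ax=cab(-.082-.045,-.0567); P=tcp(ax,th,.048)
arm.move_ptp([*P[:2],p[2]+.03],quat(th)); print(t())
arm.move_l(P,max_speed=.1)
print(t(),monitor.current_tool_pos()-P,monitor.current_force(),monitor.current_ft_torque())
for n in("scene","top"):
    d=eyes.read_camera(n); cv2.imwrite(f"pics/{n}1.png",d["color"][:,:,::-1])
cv2.imwrite("pics/pre.png",np.hstack([crop("pics/top1.png",245,165,66,6),crop("pics/scene1.png",240,140,66,6)]))
E
```

```text
8.0667
8.7333 [0.0002 0.0004 0.0001] [ 0.899   0.4672 -3.5149] [ 0.0129 -0.1633 -0.0102]
```

View pics/pre.png

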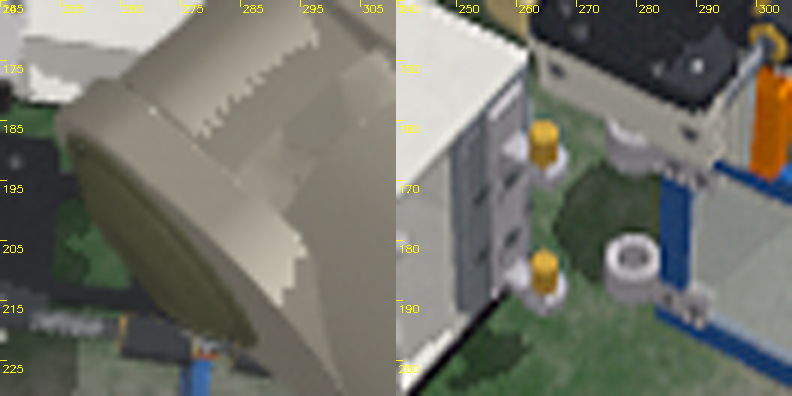

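The top view is blocked by the arm. The scene view shows the lower knuckle top at (279.2,182.5) and the lower pin tip at (264.8,182.8). I'll back-project the knuckle to check its offset, move in, and try a first light descent.

```bash
python3 - <<'E'
from h import *
from fit import C
def back(u,v,z):
    c=C["scene"];T=c["T"];r=T[:3,:3]@[(u-c["cx"])/c["fx"],(v-c["cy"])/c["fy"],1]
    return (T[:3,3]+r*(z-T[2,3])/r[2])[:2]
k=back(279.2,182.5,.076);p=back(264.8,182.8,.044)
R=rot(CAB[2]).T
print("knuckle cab err",R@(k-cab(-.127,-.0567)),"pin err",R@(p-cab(-.082,-.0567)))
th=np.pi+CAB[2];t=monitor.current_t
P=tcp(cab(-.082,-.0567),th,.048)
print(arm.move_l(P,max_speed=.06,f_stop=6),R@(monitor.current_tool_pos()-P)[:2],monitor.current_force())
f0=monitor.current_force()
print(t(),arm.move_l(P-[0,0,.026],max_speed=.03,f_stop=4),(monitor.current_tool_pos()-P),monitor.current_force()-f0,monitor.current_ft_torque(),t())
E
```

```text
knuckle cab err [0.0004 0.0016] pin err [-0.0005  0.    ]
False [-0.0003  0.0001] [-0.1789  0.6125 -4.379 ]
9.7333 False [ 0.0001  0.0001 -0.0258] [ 1.0192 -1.9417  0.7215] [ 0.0112 -0.2005 -0.0163] 10.75
```

```bash
python3 - <<'E'
from h import *
from crop import *
th=np.pi+CAB[2];t=monitor.current_t
p=monitor.current_tool_pos();f0=monitor.current_force()
print(arm.move_l(p-[0,0,.009],max_speed=.02,f_stop=6),monitor.current_tool_pos()-p,monitor.current_tool_pos()[2]-.314,monitor.current_force()-f0,t())
d=eyes.read_camera("scene"); cv2.imwrite("pics/scene2.png",d["color"][:,:,::-1])
cv2.imwrite("pics/seat.png",crop("pics/scene2.png",235,140,80,7))
E
```

```text
True [ 0.      0.0001 -0.0044] 0.017724322090352185 [-2.6248  0.8815  8.883 ] 11.075
```

View pics/seat.png

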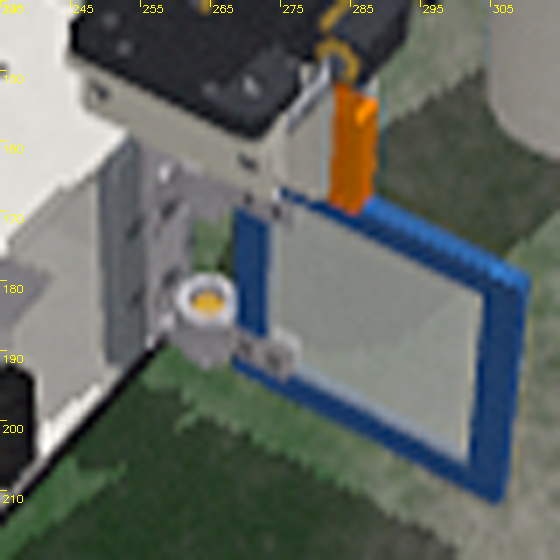

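The scene view shows the door seated. The brass pin is visible inside the lower knuckle at (264,181), and the descent stopped at the seated height (17.7 mm). I'll loosen the grip slightly and swing the door along the arc.

```bash
python3 - <<'E'
from h import *
t=monitor.current_t
effector.move_gripper(.019); print(t(),monitor.current_opening(),monitor.current_force())
th0=np.pi+CAB[2]; ax=cab(-.082,-.0567); z=monitor.current_tool_pos()[2]
for a in range(15,91,15):
    th=th0-np.radians(a); P=tcp(ax,th,0); P[2]=z
    hit=arm.move_l(P,quat(th),max_speed=.025,f_stop=6)
    print(a,hit,t(),monitor.current_tool_pos()-P,monitor.current_force())
    if hit: break
E
```

```text
11.5167 0.01907329274382537 [0.5669 0.2195 1.3647]
15 False 12.15 [-0. -0. -0.] [-0.4622 -0.53    0.2744]
30 False 12.7667 [-0.0001 -0.0002 -0.0001] [-0.1241 -0.6477  0.1407]
45 False 13.3833 [-0.0001 -0.0002 -0.0001] [-0.1882  0.239  -0.3313]
60 False 14.0 [-0.0001 -0.0001 -0.0001] [ 0.0119 -0.2571 -0.0705]
75 False 14.6167 [-0.0002 -0.0001 -0.    ] [-1.4446  0.2527 -0.3629]
90 False 15.2333 [-0.0002 -0.     -0.0001] [0.8429 0.7274 0.2339]
```

```bash
python3 - <<'E'
from h import *
from crop import *
t=monitor.current_t
u=np.array([*rot(CAB[2])@[1,0],0]); p=monitor.current_tool_pos()
print(arm.move_l(p+.009*u,max_speed=.015,f_stop=6),(monitor.current_tool_pos()-p)@u,monitor.current_force(),t())
d=eyes.read_camera("scene"); cv2.imwrite("pics/scene3.png",d["color"][:,:,::-1])
cv2.imwrite("pics/shut.png",crop("pics/scene3.png",190,130,100,6))
E
```

```text
True 0.006649458761978884 [-0.8927  0.4727 -0.0889] 15.725
```

View pics/shut.png

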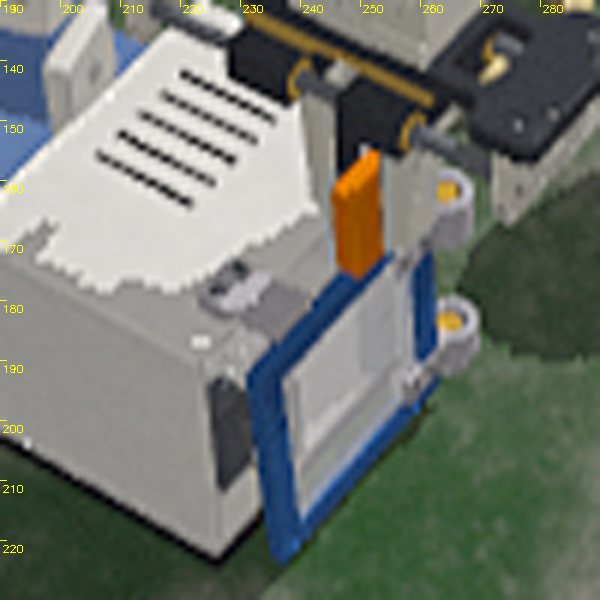

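The door is on both pins, visible at (264,161) and (264,183), and close to shut. I'll compare its free corner, at (231.7,192) top and (237.2,223.8) bottom, with the projected angle, then push again to confirm the stop.

```bash
python3 - <<'E'
from h import *
from fit import proj
ax=cab(-.082,-.0567)
for a in(-3,0,3,6,10):
    th=CAB[2]+np.pi/2+np.radians(a)
    print(a,[proj("scene",[*(ax+rot(th)@[.128,y]),z]).round(1).tolist() for y,z in((.004,.14),(-.004,.14),(.004,.018),(-.004,.018))])
t=monitor.current_t
u=np.array([*rot(CAB[2])@[1,0],0])
for i in range(2):
    p=monitor.current_tool_pos()
    print(arm.move_l(p+.006*u,max_speed=.012,f_stop=8),(monitor.current_tool_pos()-p)@u,monitor.current_force()@u,t()); arm.hold(.3); print(monitor.current_force()@u,(monitor.current_tool_pos()-p)@u)
E
```

```text
-3 [[232.3, 191.0], [229.6, 189.4], [235.0, 222.0], [232.5, 220.4]]
0 [[234.7, 192.2], [231.9, 190.7], [237.2, 223.2], [234.6, 221.7]]
3 [[237.2, 193.4], [234.3, 192.0], [239.5, 224.3], [236.8, 223.0]]
6 [[239.8, 194.5], [236.7, 193.2], [241.9, 225.3], [239.0, 224.1]]
10 [[243.3, 195.7], [240.1, 194.6], [245.1, 226.6], [242.2, 225.5]]
True 0.0007689325880332135 -0.17484953866110114 16.0833
-0.03664681017428511 0.0005714843493928622
True 0.000927860574168084 -0.6094464871782433 16.6917
-0.7782838334497713 0.0007430713431310783
```

```bash
python3 - <<'E'
from h import *
from crop import *
t=monitor.current_t
u=np.array([*rot(CAB[2])@[1,0],0])
p=monitor.current_tool_pos()
print(arm.move_l(p+.004*u,max_speed=.008,f_stop=12),(monitor.current_tool_pos()-p)@u,monitor.current_force()@u,t())
p=monitor.current_tool_pos()-.0035*u
arm.move_l(p,max_speed=.01); print(monitor.current_force()); 
print(arm.move_l(p+[0,0,.07],max_speed=.06,f_stop=3),monitor.current_force())
arm.move_l(p+[0,0,.15],max_speed=.12)
d=eyes.read_camera("scene"); cv2.imwrite("pics/scene4.png",d["color"][:,:,::-1])
d=eyes.read_camera("top"); cv2.imwrite("pics/top4.png",d["color"][:,:,::-1])
cv2.imwrite("pics/end.png",np.hstack([crop("pics/scene4.png",200,145,80,5),crop("pics/top4.png",225,120,80,5)])); print(t())
E
```

```text
True 0.0012361626033666423 -0.32264808506014625 17.4
[ 0.3723  0.6264 -0.2254]
False [-0.0384  0.8267  0.3447]
20.1167
```

View pics/end.png

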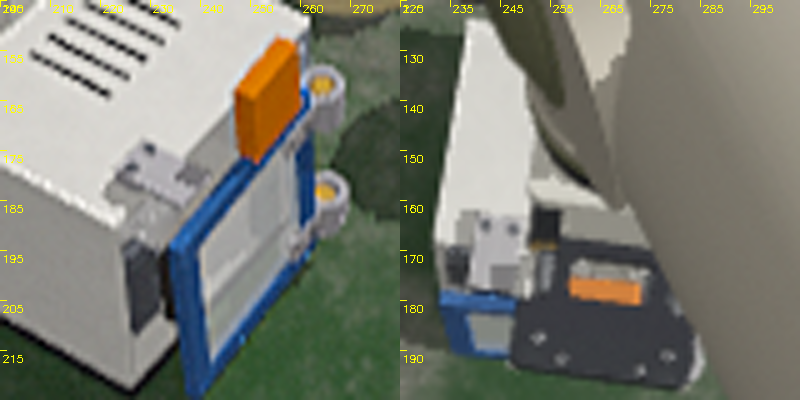

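```bash
python3 - <<'E'
from h import *
from crop import *
from fit import proj
d=eyes.read_camera("scene"); cv2.imwrite("pics/scene5.png",d["color"][:,:,::-1])
for f in("scene3","scene4","scene5"):
    im=cv2.imread(f"pics/{f}.png").astype(float); s=im[:,:,0]-im[:,:,2]   # blue-red
    e=[]
    for v in range(200,216,3):
        r=s[v,222:250]; k=int(np.argmax(r>45)); e.append(222+k-1+(45-r[k-1])/(r[k]-r[k-1]))
    col=[]
    for u in (236,238,240,242):   # lower edge row
        c=s[205:235,u]; k=np.where(c>45)[0]; col.append(205+k[-1] if len(k) else -1)
    print(f,np.round(e,2),col)
ax=cab(-.082,-.0567)
for a in(-6,-3,0,3,6):
    th=CAB[2]+np.pi/2+np.radians(a); q=[proj("scene",[*(ax+rot(th)@[.128,-.004]),z]) for z in(.018,.14)]
    print(a,[np.interp(v,[q[1][1],q[0][1]],[q[1][0],q[0][0]]).round(2) for v in range(200,216,3)])
E
```

```text
scene3 [231.6  231.9  232.54 232.79 233.39 233.59] [np.int64(223), np.int64(222), np.int64(219), np.int64(217)]
scene4 [233.7  234.36 234.63 235.15 235.54 235.69] [np.int64(216), np.int64(224), np.int64(223), np.int64(220)]
scene5 [233.68 234.38 234.58 235.16 235.51 235.68] [np.int64(216), np.int64(224), np.int64(223), np.int64(221)]
-6 [np.float64(228.67), np.float64(228.97), np.float64(229.26), np.float64(229.55), np.float64(229.84), np.float64(230.14)]
-3 [np.float64(230.62), np.float64(230.9), np.float64(231.18), np.float64(231.46), np.float64(231.73), np.float64(232.01)]
0 [np.float64(232.7), np.float64(232.97), np.float64(233.23), np.float64(233.49), np.float64(233.75), np.float64(234.01)]
3 [np.float64(234.91), np.float64(235.15), np.float64(235.4), np.float64(235.64), np.float64(235.89), np.float64(236.13)]
6 [np.float64(237.23), np.float64(237.46), np.float64(237.69), np.float64(237.91), np.float64(238.14), np.float64(238.36)]
```

The images show the door sprang about 3° open after the release: the free edge moved from 231.6 to 233.7 px. I'll push it again near the free edge with closed fingers and back straight off, so nothing can drag it.

```bash
cat > edge.py <<'E'
from h import *
import cv2
def edge():
    s=eyes.read_camera("scene")["color"].astype(float); s=s[:,:,2]-s[:,:,0]; e=[]
    for v in range(197,216,3):
        r=s[v,222:250]; k=int(np.argmax(r>45)); e.append(222+k-1+(45-r[k-1])/(r[k]-r[k-1])-v*.095+206*.095)
    return np.round(np.median(e),2)
E
python3 - <<'E'
from edge import *
t=monitor.current_t
u=np.array([*rot(CAB[2])@[1,0],0]); th=CAB[2]+np.pi/2
effector.move_gripper(0)
c=cab(-.086-.0175-.03,.058); P=np.array([*c,.286])
arm.move_l([*c,monitor.current_tool_pos()[2]],max_speed=.12); arm.move_l(P,max_speed=.12,f_stop=6); print(t(),edge())
hit=arm.move_l(P+.045*u,max_speed=.02,f_stop=4); print(hit,(monitor.current_tool_pos()-P)@u,monitor.current_force()@u,t(),edge())
for i in range(5):
    p=monitor.current_tool_pos()
    h=arm.move_l(p+.001*u,max_speed=.01,f_stop=12); arm.hold(.15)
    print(h,(monitor.current_tool_pos()-P)@u,monitor.current_force()@u,t(),edge())
    if h or abs(monitor.current_force()@u)>6: break
E
```

```text
23.3417 234.63
True 0.037202516255574046 0.31180919955616637 25.0583 232.47
False 0.037689788932969356 -5.484044554327574 25.5083 232.32
```

```bash
python3 - <<'E'
from edge import *
t=monitor.current_t
u=np.array([*rot(CAB[2])@[1,0],0])
print(monitor.current_force()@u,edge())
p=monitor.current_tool_pos()
for k in(1,2,3,6,20):
    arm.move_l(p-.001*k*u,max_speed=.008); arm.hold(.1); print(k,monitor.current_force()@u,edge(),t())
E
```

```text
-6.095667909233951 232.33
1 -0.5757623071450373 232.51 26.1
2 0.4697949490566859 232.72 26.525
3 0.030446953468117294 233.03 26.95
6 0.9758757627830977 233.0 27.625
20 0.41383187447288017 232.92 29.675
```

```bash
python3 - <<'E'
from edge import *
t=monitor.current_t
u=np.array([*rot(CAB[2])@[1,0],0])
F=lambda:np.mean([monitor.current_force()@u for _ in range(1)])
p=monitor.current_tool_pos()
arm.move_l(p+.016*u,max_speed=.02,f_stop=8)
b=F()
for i in range(10):
    q=monitor.current_tool_pos(); arm.move_l(q+.0006*u,max_speed=.004); f=np.median([(arm.hold(.03),monitor.current_force()@u)[1] for _ in range(3)])
    print((monitor.current_tool_pos()-p)@u,f,edge())
    if f<-2.5: break
arm.hold(.5); q=monitor.current_tool_pos()
for d in(.0005,.001,.002,.003): arm.move_l(q-d*u,max_speed=.002); print(d,monitor.current_force()@u,edge())
arm.move_l(q-.03*u,max_speed=.05); print(edge(),t())
E
```

```text
0.01649044746342924 -0.2384813618089312 232.97
0.01708328893630355 -0.10774183562754319 233.0
0.01765694366720171 -0.36809898392171425 232.94
0.018244637586932667 -0.4122615530880371 232.73
0.018821060243155902 -0.33616293244874407 232.62
0.01943544176199319 -0.5367913533673669 232.5
0.01978175770973661 -2.825677875948068 232.35
0.0005 -2.5896352707176686 232.32
0.001 0.2341682848552098 232.48
0.002 -0.3873701096348296 232.83
0.003 0.6171478681015359 232.85
232.87 36.8333
```

```bash
python3 - <<'E'
from edge import *
from crop import crop
t=monitor.current_t
p=monitor.current_tool_pos(); u=np.array([*rot(CAB[2])@[1,0],0])
arm.move_l(p-.06*u+[0,0,.1],max_speed=.12); arm.hold(.3)
d=eyes.read_camera("scene"); cv2.imwrite("pics/scene6.png",d["color"][:,:,::-1]); print(edge(),t())
cv2.imwrite("pics/end6.png",crop("pics/scene6.png",200,145,90,6))
E
```

```text
232.86 38.3583
```

View pics/end6.png

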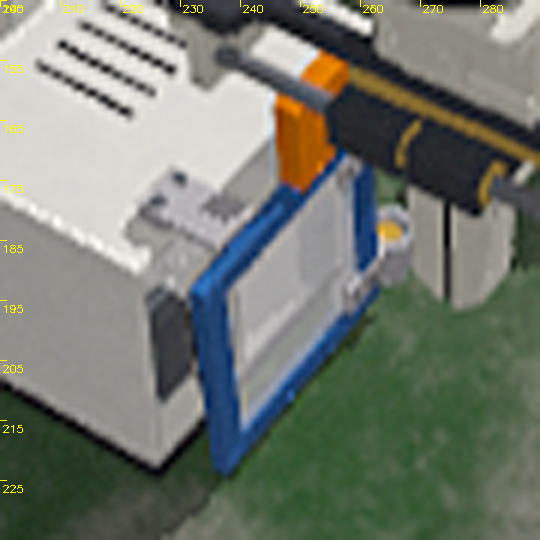

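The door's free corner is under the keeper at (234,192), and it stays shut at 232.86 px. The lower pin sits in its knuckle at (264,184), and the gripper is clear, so I'm handing the job in.

```bash
python3 - <<'E'
from h import *
print(monitor.current_force(),monitor.current_t()); print(arm.job_done())
E
```

```text
[ 1.3285  0.0284 -0.4896] 38.3583
the job is handed in; nothing more can be done
None
```

The door is fully down on both hinge pins, swung shut against its stop and let go; I handed the job in at 38.4 s, with the door resting about 0.6° off its pressed-shut position after it sprang back slightly.

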